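# Fit the keyed riser onto the bottom box of a seed planter

### The arm

A 6-joint arm with a two-finger parallel gripper is mounted at the origin on the work surface. World frame = base frame: x ahead of the robot, y to its left, z up, the work surface at z = 0. Lengths are in m, angles in rad, forces in N, time in s.
With the tool pointing down it reaches from about 0.3 to 0.825 m from the base axis. Payload 5.4 kg.
Tool frame: the origin (TCP) lies at the very end of the fingers, on their centre line; the grasp point (between the pads) lies 19 mm behind it; z points along the fingers, y is the line along which they close (so a half turn about z gives the same grasp; the last joint's range is limited). The gripper opens to 92 mm and grips with 3 to 60 N. Pads are 20 mm wide; open, the fingers measure 128 mm over their backs; the gripper's body (75 mm by 189 mm) begins 69 mm behind the grasp point.
Start: joints at [0.911, 0.158, 1.597, -0, 1.386, -0.21], TCP at [0.25, 0.518, 0.215] pointing down, gripper open.
Joint ranges: [-2.91, 2.91], [-0.94, 2.29], [0.18, 2.7], [-1.29, 4.43], [0.17, 2.64], [-3, 3]. Speed limits (rad/s): [2.57, 2.57, 3.14, 3.14, 3.14, 3.14].

### API

Orientations are given as a 3x3 rotation matrix whose columns are the frame's x, y, z axes.
In Python, from rig import manip, eyes gives the robot as it stands. The module is installed in compiled form; this text tells all that it offers.
- The arm moves only by the tool play_rows, never from a script. Its argument "increments" is one flat list of numbers, 7 for each row, row after row: the shift along the tool's x, y, z normalised to -1 to 1, where 1 is 0.5 m, then the turn, a rotation vector about the tool's x, y, z normalised to -1 to 1, where 1 is 2 rad, then the finger opening in mm, from 0 to 91.9. In form: [tx, ty, tz, rx, ry, rz, claw, tx, ty, tz, rx, ry, rz, claw, ...]. A call has 1 to 10 rows; each row is the pose to reach, as a shift and turn from the pose commanded when the call began, along the tool's axes at that moment; what a row does not reach only later rows make up. A row lasts 1/12 s, in which the tool goes at most 41.7 mm and 7.16 degrees, less where a joint would pass 70% of its speed; a pose out of reach is approached as far as the arm can. A call with a number of a shift or a turn outside -1 to 1 is refused whole. A call with a gripper value outside its range is refused whole. The fingers move at their own pace and stop on an object; the grip force is fixed at half the most. Time passes only in rows, so rows that repeat a pose let the fingers close. It gives the time, the measured TCP pose, the force, the opening and the grip force at its end, in the units of the state.
- manip.get_obs(): the state, without advancing time (a new reading comes with each control period).
- eyes.read_camera(name): name is "scene" or "top" or "wrist"; returns (picture, depth): 400x640x3 uint8, blue, green, red; 400x640 float32, m along the optical axis (not along the pixel's ray), 0 where there is no reading.
- eyes.get_calibration(name): a dict with "intrinsics" (3x3 intrinsics, pixels), "cam_to_world" (4x4, takes a point from camera to world coordinates); the wrist camera has in their place "mount" (4x4, takes a point from camera to tool coordinates, whose origin is the TCP and whose axes are the flange's). Camera axes: x right, y down, z forward; pixel columns grow to the right and rows downward; lengths in m; the calibration is good to about 2 mm. The wrist camera is an equidistant fisheye: a pixel r from the principal point sees the ray r / f radians off the axis. A picture is of the moment at which its call begins: read the wrist's pose just before it. get_calibration takes no time and is no camera call.
- manip.close_job(): hands the job in; it is judged then, once.
The state is a dict: "time_s": time; "qpos": joint angles; "joint_vel": joint speeds; "tau": joint torques, N m; "eef_pos": TCP position; "tcp_rot": TCP orientation; "ft_force": force on the tool from outside, world axes, zero at the start; "ft_torque": the same for the moment, N m; "grip_width": finger opening in m; "finger_force": force on a finger pad.
Only numpy, scipy, OpenCV 4.12 (cv2) and the standard library are available. Lean on these libraries where they do the work, as an engineer would, in place of code of your own. Each camera call takes 0.05 s, during which the arm holds its last target. There are 200 camera calls.

### The job

Make the planter taller: pick up the long riser frame (the oblong one, the same length and width as the planter box, not the square one) by its handle and set it on top of the planter that is screwed to the plywood board, turned so that its lugs drop into the notches in the planter's rim and it sits level and fully down. Lower it into place rather than dropping it, let go, and leave the square riser where it stands.

Things in the scene. Friction and masses are not known exactly. Their poses are not given: they have to be found in the camera images.
- riser_handle (a point): Long riser: loose white plastic frame 140 (its x) x 90 mm (y), walls 10 thick, 40 high, 0.15-0.31 kg. A lug 16 mm deep is under the middle of each wall (24 wide on short walls, 40 on long); it stands on them. Point: centre of its handle, a bar along y above the frame's middle, 14 wide (x), 14 high, 90 long; 94 above the lug tips, 78 above the walls' bottom edge, 38 above their top. z up; half turn is the same.
- planter_rim (a point): Planter: fixed white open box 140 (its x) x 90 mm (y), walls 10 thick, on a plywood board 190 x 140 x 12. Mid-wall rim notches 20 mm deep, 40 wide in the short walls, 56 in the long: 8 to spare each side of a lug. Point: centre of the box at rim height, 102 above the worktop. z up; half turn is the same. With the long riser home, its walls rest on the rim and its handle is 78 mm above this point, x parallel.
- small_riser_handle (a point): Square riser, left alone: loose white frame like the long riser, same walls, lugs and handle, but 90 x 90 mm; it does not fit the planter. Point: centre of its handle bar, 94 mm above the worktop. Also about, 120 mm or more from the middles of risers and planter: a cut-off clear bottle and a jar, under 100 mm tall, and a flat wooden label stick.
Not all that is in view belongs to the job. What is shaped like the part that bears planter_rim but purple is not meant.

How it is judged:
By the outcome, as a careful person would: the job done as asked, in the order asked, and still so for the second after the job is handed in, with the robot touching nothing.
It also fails if it takes over 37 s, if anything falls off the work surface, if the arm or the gripper's body presses on something with over 40 N, if the wrist force passes 120 N, or if a joint passes its speed limit or range.

## Working session

There is one attempt and no reset: what is moved stays moved. The work goes in short steps, Python scripts to look and compute and a tool call to move; the robot and the scene stay as the last step left them, time stands still between calls to the robot, and variables do not carry over. Pictures are saved under pics/ and viewed, at most 10 in all, crops included, and the job is handed in when it is done.

Besides the shell and the picture viewer there is one more tool, called after "Emit:" as name(argument=value, ...) on one line, values as JSON. play_rows: Moves the arm, as the interface text tells. Scaled input: -1 to 1 covers 0.5 m each way for a shift and 2 rad each way for a turn. Its arguments: {"type":"object","properties":{"increments":{"type":"array"}},"required":["increments"]}

```bash
mkdir -p pics
python3 - <<'E'
from rig import manip, eyes
import cv2,numpy as np
o=manip.get_obs();print(o['time_s'],o['eef_pos'],o['tcp_rot'],o['grip_width'])
for n in ['scene','top']:
    p,d=eyes.read_camera(n);c=eyes.get_calibration(n);print(n,c)
    cv2.imwrite(f'pics/{n}0.png',p);np.savez(f'{n}0.npz',p=p,d=d,K=c['intrinsics'],T=c['cam_to_world'])
print(eyes.get_calibration('wrist'))
E
```

```text
0.0 [0.249636   0.51729876 0.21362977] [[-9.00540239e-01  4.34771140e-01 -1.15476885e-03]
 [ 4.34772481e-01  9.00539163e-01 -1.45095626e-03]
 [ 4.09080663e-04 -1.80870621e-03 -9.99998281e-01]] 0.09187889988931507
scene {'intrinsics': array([[386.48885204,   0.        , 323.81917168],
       [  0.        , 386.48885204, 193.9118286 ],
       [  0.        ,   0.        ,   1.        ]]), 'cam_to_world': array([[-0.49756452,  0.55591376, -0.66587494,  0.95508372],
       [ 0.86723889,  0.334793  , -0.36852456,  0.28598822],
       [ 0.0180624 , -0.76083739, -0.64869115,  0.59003519],
       [ 0.        ,  0.        ,  0.        ,  1.        ]])}
top {'intrinsics': array([[420.54910875,   0.        , 323.38635478],
       [  0.        , 420.54910875, 196.89549846],
       [  0.        ,   0.        ,   1.        ]]), 'cam_to_world': array([[ 0.01753511, -0.9949224 ,  0.09910571,  0.35311713],
       [-0.99984147, -0.01775496, -0.00133674, -0.00390638],
       [ 0.00308957, -0.09906656, -0.99507601,  1.08787752],
       [ 0.        ,  0.        ,  0.        ,  1.        ]])}
{'intrinsics': array([[309.70691629,   0.        , 322.21757741],
       [  0.        , 309.70691629, 198.55066286],
       [  0.        ,   0.        ,   1.        ]]), 'mount': array([[ 7.57036055e-04, -9.59927322e-01, -2.80248039e-01,
         7.87620312e-02],
       [ 9.99999540e-01,  8.91846321e-04, -3.53515208e-04,
        -1.04850554e-03],
       [ 5.89287089e-04, -2.80247642e-01,  9.59927555e-01,
        -1.68990968e-01],
       [ 0.00000000e+00,  0.00000000e+00,  0.00000000e+00,
         1.00000000e+00]])}
```

View pics/top0.png

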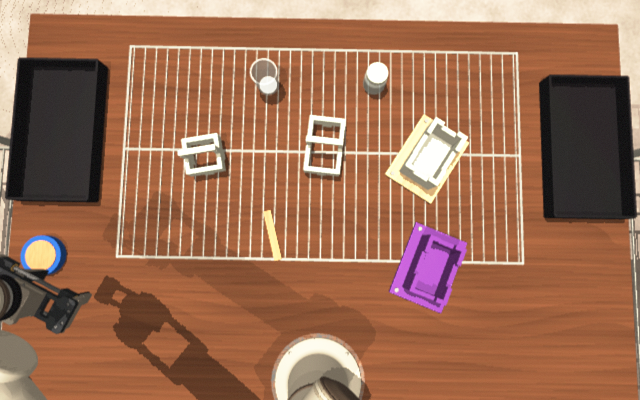

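View pics/scene0.png

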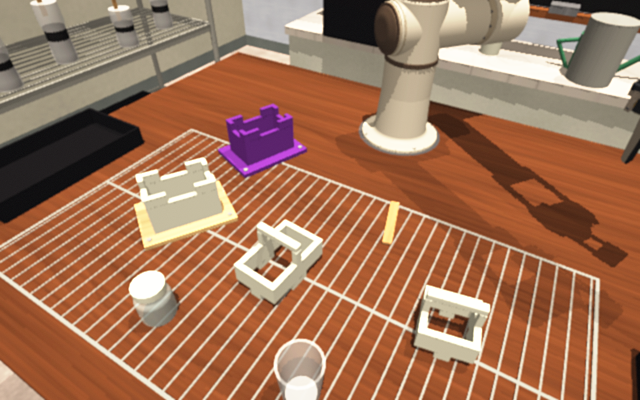

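Top view: long riser near (325,145), with its handle at (325,140). The square riser is near (203,155), the fixed planter on plywood near (432,155), and the purple decoy near (432,267).

```bash
cat > h.py <<'E'
import numpy as np,cv2
def cloud(n):
    f=np.load(n+'0.npz');d=f['d'];K=f['K'];T=f['T'];v,u=np.indices(d.shape)
    P=np.stack([(u-K[0,2])*d/K[0,0],(v-K[1,2])*d/K[1,1],d],-1)@T[:3,:3].T+T[:3,3]
    P[d==0]=np.nan
    return P,f['p']
def rect(Q):
    (c,s,a)=cv2.minAreaRect((Q[:,:2]*1000).astype(np.float32)); 
    if s[0]<s[1]: s=(s[1],s[0]);a+=90
    return np.round(c,1),np.round(s,1),round((a+90)%180-90,1)
E
python3 - <<'E'
from h import *
for n in ['top','scene']:
    P,p=cloud(n); sat=cv2.cvtColor(p,cv2.COLOR_BGR2HSV)[...,1]
    def box(x0,x1,y0,y1,z0,z1):
        m=(P[...,0]>x0)&(P[...,0]<x1)&(P[...,1]>y0)&(P[...,1]<y1)&(P[...,2]>z0)&(P[...,2]<z1)&(sat<110)
        return P[m]
    for name,r in dict(riser=(.36,.62,-.1,.1),planter=(.33,.62,-.42,-.13)).items():
        Q=box(*r,.02,.2)
        print(n,name,len(Q),np.histogram(Q[:,2],np.arange(.02,.13,.01))[0])
        for lo,hi in [(.045,.068),(.075,.115),(.09,.115)]:
            q=box(*r,lo,hi)
            if len(q)>10: print(lo,hi,len(q),rect(q),np.median(q[:,2]))
E
```

```text
top riser 721 [ 24  29  29 363  15   7  11 115 128   0]
0.045 0.068 385 (array([570.9,  -3.1]), array([102.4,  89.9]), -5.4) 0.055521313268077854
0.075 0.115 259 (array([589.8,  -5.2]), array([89.3, 15.1]), 84.7) 0.09998187920998614
0.09 0.115 243 (array([589.8,  -5.2]), array([89.3, 15.1]), 84.7) 0.10014099049295122
top planter 1632 [452  88  80  99  95 161 260 136 261   0]
0.045 0.068 217 (array([ 564.5, -269.2]), array([133.1,  89.1]), -31.4) 0.0566331480435085
0.075 0.115 770 (array([ 567.5, -272.8]), array([141.6,  91. ]), -32.2) 0.09160061611144993
0.09 0.115 397 (array([ 567.6, -272.8]), array([141.6,  90.3]), -32.3) 0.1009110780266047
scene riser 2255 [251 303 306 718  68  66  67 168 308   0]
0.045 0.068 939 (array([570.2,  -5. ]), array([106.7,  91.8]), -5.0) 0.05651600410778146
0.075 0.115 576 (array([588.9,  -6.9]), array([91.8, 15.4]), 85.5) 0.1005470008680987
0.09 0.115 476 (array([588.8,  -6.9]), array([91.7, 15.1]), 85.5) 0.10133321943924178
scene planter 3322 [211 297 313 405 446 458 544 287 361   0]
0.045 0.068 919 (array([ 564.1, -267.9]), array([129. ,  87.9]), -31.4) 0.05748527219280786
0.075 0.115 1431 (array([ 565.8, -274.8]), array([140.4,  95.2]), -32.5) 0.0876785897880813
0.09 0.115 648 (array([ 565.7, -274.9]), array([141. ,  94.5]), -33.0) 0.10127544841434977
```

```bash
cat > mv.py <<'E'
import sys,numpy as np
from rig import manip
from scipy.spatial.transform import Rotation as R
def inc(x,y,z,yaw):  # tool y axis at yaw (deg), tool down
    o=manip.get_obs();p,r=o['eef_pos'],o['tcp_rot'];a=np.radians(yaw)
    Y=np.array([np.cos(a),np.sin(a),0]);Z=np.array([0,0,-1.]);G=np.c_[np.cross(Y,Z),Y,Z]
    return np.round(np.r_[r.T@(np.array([x,y,z])-p)/.5,R.from_matrix(r.T@G).as_rotvec()/2],4)
if __name__=='__main__': 
    o=manip.get_obs();print(o['time_s'],o['eef_pos'],np.degrees(np.arctan2(o['tcp_rot'][1,1],o['tcp_rot'][0,1])),o['ft_force'],o['grip_width'])
    print(inc(*map(float,sys.argv[1:])))
E
python3 mv.py .589 -.006 .2 -5
```

```text
0.1 [0.24967107 0.51735578 0.21372564] 64.2278079638397 [ 0.23804787  0.74585611 -1.15676753] 0.09175254146991838
[-1.0663e+00 -6.4750e-01  2.8100e-02 -8.0000e-04  3.0000e-04  6.0410e-01]
```

Emit:
play_rows(increments=[-0.64, -0.39, 0.017, 0, 0, 0.36, 91, -0.64, -0.39, 0.017, 0, 0, 0.36, 91, -0.64, -0.39, 0.017, 0, 0, 0.36, 91, -0.64, -0.39, 0.017, 0, 0, 0.36, 91, -0.64, -0.39, 0.017, 0, 0, 0.36, 91, -0.64, -0.39, 0.017, 0, 0, 0.36, 91, -0.64, -0.39, 0.017, 0, 0, 0.36, 91, -0.64, -0.39, 0.017, 0, 0, 0.36, 91, -0.64, -0.39, 0.017, 0, 0, 0.36, 91, -0.64, -0.39, 0.017, 0, 0, 0.36, 91])

```text
time_s: 0.93
eef_pos: [0.4564, 0.1974, 0.2057]
tcp_rot: [[-0.384, 0.923, 0.001], [0.923, 0.384, -0.003], [-0.003, -0.0, -1.0]]
ft_force: [0.2, -0.2, -0.2]
grip_width: 0.0913
finger_force: 0.0
```

```bash
python3 mv.py .589 -.006 .2 -5
```

```text
0.9333 [0.45637228 0.19739455 0.2056972 ] 22.568659419775656 [ 0.21500279 -0.15387802 -0.20842954] 0.09131781051952013
[-4.774e-01  8.880e-02  1.270e-02  3.000e-04  1.400e-03  2.406e-01]
```

Emit:
play_rows(increments=[-0.477, 0.089, 0.011, 0, 0, 0.241, 91, -0.477, 0.089, 0.011, 0, 0, 0.241, 91, -0.477, 0.089, 0.011, 0, 0, 0.241, 91, -0.477, 0.089, 0.011, 0, 0, 0.241, 91, -0.477, 0.089, 0.011, 0, 0, 0.241, 91, -0.477, 0.089, 0.011, 0, 0, 0.241, 91, -0.477, 0.089, 0.011, 0, 0, 0.241, 91, -0.477, 0.089, 0.011, 0, 0, 0.241, 91, -0.477, 0.089, 0.011, 0, 0, 0.241, 91])

```text
time_s: 1.68
eef_pos: [0.5868, 0.0018, 0.2]
tcp_rot: [[0.081, 0.997, -0.002], [0.997, -0.081, 0.001], [0.001, -0.002, -1.0]]
ft_force: [-0.2, 0.1, 0.2]
grip_width: 0.0908
finger_force: 0.0
```

```bash
python3 mv.py .589 -.006 .075 -5
python3 - <<'E'
from rig import eyes
import cv2
cv2.imwrite('pics/w1.png',eyes.read_camera('wrist')[0])
E
```

```text
1.6833 [0.58677211 0.00181795 0.20002986] -4.627125901728731 [-0.18053989  0.05612358  0.1578319 ] 0.09084730040611713
[-0.0154  0.0061  0.25   -0.0008 -0.0004  0.0033]
```

View pics/w1.png

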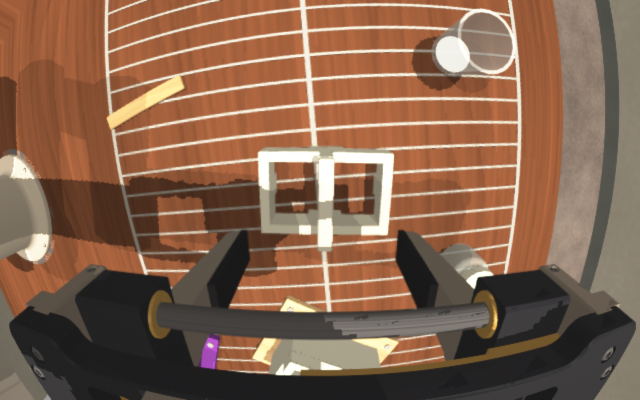

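The wrist view shows the long riser at (325,193) with its handle centred between the fingers at (247..398). I'll re-read the settled pose before going down.

```bash
python3 mv.py .589 -.006 .075 -5
```

```text
1.7333 [0.58673829 0.0022688  0.20031588] -4.5711438889871445 [ 0.10473383  0.19403506 -0.751316  ] 0.0909002770386259
[-0.0163  0.0061  0.2506 -0.0005 -0.0003  0.0037]
```

Emit:
play_rows(increments=[-0.016, 0.005, 0.03, 0, 0, 0.004, 91, -0.016, 0.005, 0.07, 0, 0, 0.004, 91, -0.016, 0.005, 0.11, 0, 0, 0.004, 91, -0.016, 0.005, 0.14, 0, 0, 0.004, 91, -0.016, 0.005, 0.17, 0, 0, 0.004, 91, -0.016, 0.005, 0.2, 0, 0, 0.004, 91, -0.016, 0.005, 0.22, 0, 0, 0.004, 91, -0.016, 0.005, 0.24, 0, 0, 0.004, 91, -0.016, 0.005, 0.25, 0, 0, 0.004, 91, -0.016, 0.005, 0.25, 0, 0, 0.004, 91])

```text
time_s: 2.57
eef_pos: [0.5885, -0.0066, 0.0746]
tcp_rot: [[0.088, 0.996, -0.002], [0.996, -0.088, 0.0], [0.0, -0.002, -1.0]]
ft_force: [-0.1, 0.7, 0.1]
grip_width: 0.0908
finger_force: 0.0
```

```bash
python3 mv.py .589 -.006 .075 -5
python3 - <<'E'
from rig import eyes
import cv2
cv2.imwrite('pics/w2.png',eyes.read_camera('wrist')[0])
E
```

```text
2.5667 [ 0.58847496 -0.00663065  0.07461375] -5.058862299549707 [-0.09822545  0.66160668  0.06031248] 0.09083152136188694
[ 0.0013  0.0009 -0.0008 -0.0009 -0.0001 -0.0005]
```

View pics/w2.png

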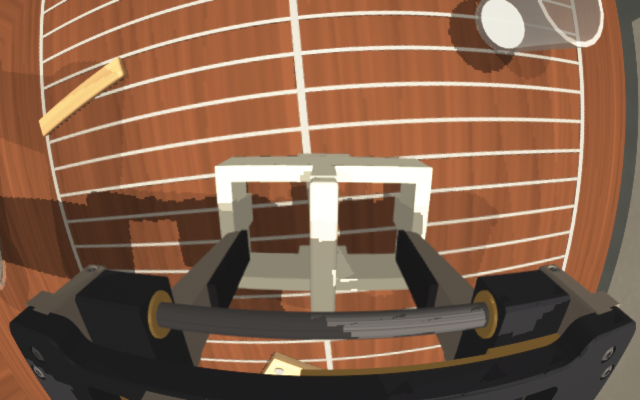

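The handle (322,245) lies midway between the fingers at (240,260) and (405,260), so I'll close on it.

Emit:
play_rows(increments=[0, 0, 0, 0, 0, 0, 0, 0, 0, 0, 0, 0, 0, 0, 0, 0, 0, 0, 0, 0, 0, 0, 0, 0, 0, 0, 0, 0, 0, 0, 0, 0, 0, 0, 0, 0, 0, 0, 0, 0, 0, 0, 0, 0, 0, 0, 0, 0, 0, 0, 0, 0, 0, 0, 0, 0, 0, 0, 0, 0, 0, 0, 0, 0, 0, 0, 0, 0, 0, 0])

```text
time_s: 3.45
eef_pos: [0.5893, -0.0073, 0.0756]
tcp_rot: [[0.089, 0.996, -0.0], [0.996, -0.089, 0.0], [0.0, -0.0, -1.0]]
ft_force: [0.2, 0.3, 0.4]
grip_width: 0.0267
finger_force: 0.0
```

Emit:
play_rows(increments=[0, 0, -0.02, 0, 0, 0, 0, 0, 0, -0.05, 0, 0, 0, 0, 0, 0, -0.09, 0, 0, 0, 0, 0, 0, -0.13, 0, 0, 0, 0, 0, 0, -0.17, 0, 0, 0, 0, 0, 0, -0.21, 0, 0, 0, 0, 0, 0, -0.24, 0, 0, 0, 0, 0, 0, -0.26, 0, 0, 0, 0, 0, 0, -0.28, 0, 0, 0, 0, 0, 0, -0.28, 0, 0, 0, 0])

```text
time_s: 4.28
eef_pos: [0.5902, -0.0075, 0.2177]
tcp_rot: [[0.089, 0.996, 0.003], [0.996, -0.089, -0.001], [-0.0, 0.003, -1.0]]
ft_force: [0.4, 0.2, -1.8]
grip_width: 0.013
finger_force: 30.0
```

```bash
python3 mv.py .5668 -.2738 .215 -32.4;  python3 - <<'E'
from rig import eyes
import cv2,numpy as np
for n in ['scene','top']:
    p,d=eyes.read_camera(n);c=eyes.get_calibration(n)
    np.savez(f'{n}0.npz',p=p,d=d,K=c['intrinsics'],T=c['cam_to_world'])
    if n=='scene': cv2.imwrite('pics/s1.png',p)
from h import *
for n in ['scene','top']:
    P,p=cloud(n);sat=cv2.cvtColor(p,cv2.COLOR_BGR2HSV)[...,1]
    m=(P[...,0]>.49)&(P[...,0]<.7)&(P[...,1]>-.07)&(P[...,1]<.07)&(P[...,2]>.14)&(P[...,2]<.21)&(sat<110)
    Q=P[m];print(np.histogram(Q[:,2],np.arange(.14,.25,.01))[0])
    q=Q[(Q[:,2]>.185)&(Q[:,2]<.203)];print(n,rect(q))
E
```

```text
4.2833 [ 0.59018427 -0.00749005  0.21774928] -5.09595161971408 [ 0.36325803  0.1716269  -1.75892668] 0.01300669605076444
[-5.347e-01  7.000e-04  5.700e-03  1.500e-03 -2.000e-04  2.383e-01]
[ 597  637  723 1444  101  100   87    0    0    0]
scene (array([590.5,  -6.6]), array([90.4, 14.8]), 84.7)
[ 0  0  2 55  6  4  3  0  0  0]
top (array([587.9,  35.6]), array([9. , 1.3]), 74.4)
```

View pics/s1.png

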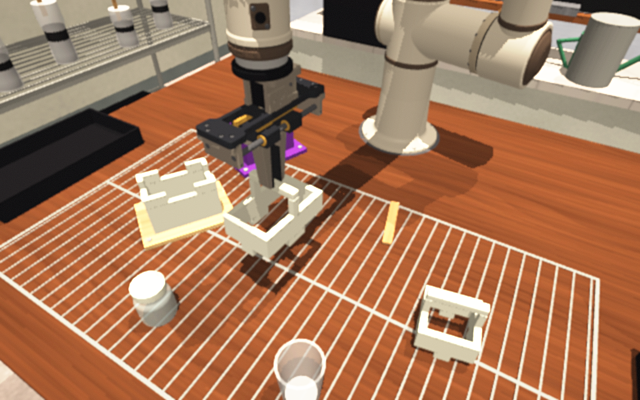

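The riser hangs level from the gripper. The fingers were still closing when the lift began, so I'll check how deep the grip is.

```bash
python3 - <<'E'
from h import *
P,p=cloud('scene');sat=cv2.cvtColor(p,cv2.COLOR_BGR2HSV)[...,1]
m=(P[...,0]>.49)&(P[...,0]<.7)&(P[...,1]>-.07)&(P[...,1]<.07)&(P[...,2]>.11)&(P[...,2]<.25)&(sat<110)
Q=P[m];print(dict(zip(np.arange(110,250,4),np.histogram(Q[:,2],np.arange(.11,.254,.004))[0])))
q=Q[(Q[:,2]>.168)&(Q[:,2]<.182)];print(np.median(q[:,2]),rect(q)); A=np.c_[q[:,:2],np.ones(len(q))];print('tilt',np.linalg.lstsq(A,q[:,2],rcond=None)[0])
q=Q[(np.abs(Q[:,0]-.59)<.012)&(Q[:,2]>.19)&(np.abs(Q[:,1]+.0075)>.015)];print(np.percentile(q[:,2],[5,50,90,99]))
E
cd pics; python3 -c "
import cv2;p=cv2.imread('s1.png');cv2.imwrite('s1c.png',cv2.resize(p[140:270,200:350],None,fx=4,fy=4))"
```

```text
{np.int64(110): np.int64(0), np.int64(114): np.int64(0), np.int64(118): np.int64(29), np.int64(122): np.int64(87), np.int64(126): np.int64(87), np.int64(130): np.int64(78), np.int64(134): np.int64(116), np.int64(138): np.int64(230), np.int64(142): np.int64(245), np.int64(146): np.int64(238), np.int64(150): np.int64(254), np.int64(154): np.int64(247), np.int64(158): np.int64(264), np.int64(162): np.int64(281), np.int64(166): np.int64(314), np.int64(170): np.int64(300), np.int64(174): np.int64(1003), np.int64(178): np.int64(157), np.int64(182): np.int64(43), np.int64(186): np.int64(42), np.int64(190): np.int64(39), np.int64(194): np.int64(42), np.int64(198): np.int64(34), np.int64(202): np.int64(37), np.int64(206): np.int64(35), np.int64(210): np.int64(77), np.int64(214): np.int64(65), np.int64(218): np.int64(208), np.int64(222): np.int64(99), np.int64(226): np.int64(55), np.int64(230): np.int64(54), np.int64(234): np.int64(60), np.int64(238): np.int64(53), np.int64(242): np.int64(60), np.int64(246): np.int64(63)}
0.17633041678293804 (array([590.2,  -7.4]), array([141.7,  92.5]), -5.0)
tilt [ 0.00687668 -0.00266561  0.17105572]
[0.1922333  0.21458001 0.22196084 0.22295482]
```

View pics/s1c.png

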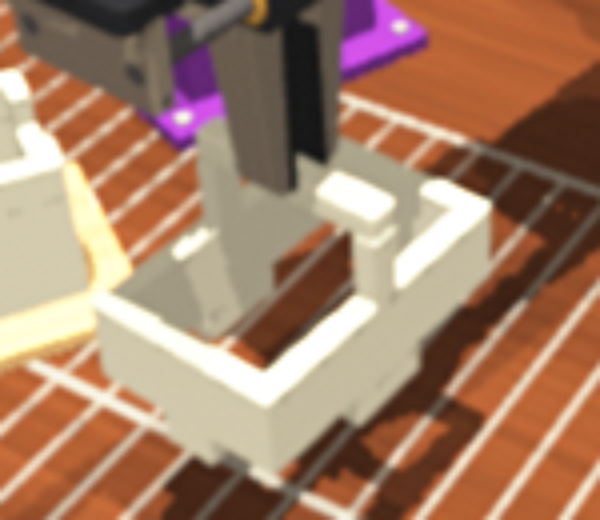

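It's held only by the fingertips: wall top is at 0.1765, handle top about 0.221, and the TCP at 0.2177. I'll set it down gently where it stood and grip it again properly.

Emit:
play_rows(increments=[0, 0, 0.03, 0, 0, 0, 0, 0, 0, 0.07, 0, 0, 0, 0, 0, 0, 0.11, 0, 0, 0, 0, 0, 0, 0.15, 0, 0, 0, 0, 0, 0, 0.18, 0, 0, 0, 0, 0, 0, 0.21, 0, 0, 0, 0, 0, 0, 0.225, 0, 0, 0, 0, 0, 0, 0.232, 0, 0, 0, 0, 0, 0, 0.236, 0, 0, 0, 0, 0, 0, 0.236, 0, 0, 0, 0])

```text
time_s: 5.22
eef_pos: [0.5893, -0.0073, 0.098]
tcp_rot: [[0.089, 0.996, -0.0], [0.996, -0.089, 0.0], [0.0, -0.0, -1.0]]
ft_force: [-0.8, 0.7, -1.3]
grip_width: 0.0134
finger_force: 30.0
```

Emit:
play_rows(increments=[0, 0, 0.003, 0, 0, 0, 0, 0, 0, 0.005, 0, 0, 0, 0, 0, 0, 0.006, 0, 0, 0, 0, 0, 0, 0.006, 0, 0, 0, 0])

```text
time_s: 5.55
eef_pos: [0.5897, -0.0074, 0.0978]
tcp_rot: [[0.089, 0.996, 0.0], [0.996, -0.089, -0.0], [-0.0, 0.0, -1.0]]
ft_force: [-8.8, 2.0, 15.7]
grip_width: 0.0132
finger_force: 30.0
```

Emit:
play_rows(increments=[0, 0, 0, 0, 0, 0, 60, 0, 0, 0, 0, 0, 0, 60, 0, 0, 0, 0, 0, 0, 60, 0, 0, 0, 0, 0, 0, 60, 0, 0, 0, 0, 0, 0, 60, 0, 0, 0, 0, 0, 0, 60, 0, 0, 0, 0, 0, 0, 60])

```text
time_s: 6.13
eef_pos: [0.5892, -0.0073, 0.0944]
tcp_rot: [[0.089, 0.996, -0.0], [0.996, -0.089, 0.0], [0.0, -0.0, -1.0]]
ft_force: [-0.3, 0.3, 0.3]
grip_width: 0.0579
finger_force: 0.0
```

```bash
python3 mv.py .589 -.007 .075 -5
```

```text
6.1333 [ 0.58923416 -0.00734137  0.09442742] -5.100239756321395 [-0.30089273  0.25345262  0.28751418] 0.05790701901873184
[ 0.0006 -0.0005  0.0389 -0.0001 -0.     -0.0009]
```

Emit:
play_rows(increments=[0, 0, 0.02, 0, 0, 0, 60, 0, 0, 0.039, 0, 0, 0, 60, 0, 0, 0.039, 0, 0, 0, 50, 0, 0, 0.039, 0, 0, 0, 0, 0, 0, 0.039, 0, 0, 0, 0, 0, 0, 0.039, 0, 0, 0, 0, 0, 0, 0.039, 0, 0, 0, 0, 0, 0, 0.039, 0, 0, 0, 0, 0, 0, 0.039, 0, 0, 0, 0, 0, 0, 0.039, 0, 0, 0, 0])

```text
time_s: 6.97
eef_pos: [0.5895, -0.0074, 0.0754]
tcp_rot: [[0.089, 0.996, 0.001], [0.996, -0.089, -0.0], [-0.0, 0.001, -1.0]]
ft_force: [0.9, -0.4, 0.5]
grip_width: 0.0139
finger_force: 30.0
```

Emit:
play_rows(increments=[0, 0, 0, 0, 0, 0, 0, 0, 0, 0, 0, 0, 0, 0, 0, 0, 0, 0, 0, 0, 0, 0, 0, 0, 0, 0, 0, 0])

```text
time_s: 7.3
eef_pos: [0.5896, -0.0074, 0.0754]
tcp_rot: [[0.089, 0.996, 0.001], [0.996, -0.089, -0.0], [-0.0, 0.001, -1.0]]
ft_force: [-0.4, 0.2, 1.6]
grip_width: 0.0134
finger_force: 30.0
```

Gripped: 13.4 mm opening, 30 N. Lifting now.

Emit:
play_rows(increments=[0, 0, -0.02, 0, 0, 0, 0, 0, 0, -0.05, 0, 0, 0, 0, 0, 0, -0.09, 0, 0, 0, 0, 0, 0, -0.13, 0, 0, 0, 0, 0, 0, -0.17, 0, 0, 0, 0, 0, 0, -0.21, 0, 0, 0, 0, 0, 0, -0.24, 0, 0, 0, 0, 0, 0, -0.26, 0, 0, 0, 0, 0, 0, -0.27, 0, 0, 0, 0, 0, 0, -0.27, 0, 0, 0, 0])

```text
time_s: 8.13
eef_pos: [0.5896, -0.0074, 0.211]
tcp_rot: [[0.089, 0.996, 0.001], [0.996, -0.089, -0.0], [-0.0, 0.001, -1.0]]
ft_force: [0.6, -0.1, -2.4]
grip_width: 0.014
finger_force: 30.0
```

```bash
python3 mv.py .5668 -.2738 .212 -32.4;  python3 - <<'E'
from rig import eyes
p,d=eyes.read_camera('scene');c=eyes.get_calibration('scene')
import numpy as np
np.savez('scene0.npz',p=p,d=d,K=c['intrinsics'],T=c['cam_to_world'])
from h import *
P,p=cloud('scene');sat=cv2.cvtColor(p,cv2.COLOR_BGR2HSV)[...,1]
m=(P[...,0]>.49)&(P[...,0]<.7)&(P[...,1]>-.07)&(P[...,1]<.07)&(P[...,2]>.182)&(P[...,2]<.2)&(sat<110)
q=P[m];t=np.median(q[:,2]);q=q[abs(q[:,2]-t)<.006];print(t,rect(q),'tilt',np.linalg.lstsq(np.c_[q[:,:2],np.ones(len(q))],q[:,2],rcond=None)[0])
E
```

```text
8.1333 [ 0.5896003  -0.00738934  0.21100693] -5.097393044836796 [ 0.59031828 -0.13799389 -2.41253695] 0.013992055394667097
[-5.348e-01  1.900e-03 -1.900e-03  6.000e-04 -1.000e-04  2.383e-01]
0.19203291755084906 (array([589.2,  -6.9]), array([142.2,  92.3]), -5.1) tilt [-0.00028222 -0.00157347  0.19186017]
```

Emit:
play_rows(increments=[-0.03, 0, 0, 0, 0, 0.02, 0, -0.08, 0, 0, 0, 0, 0.045, 0, -0.14, 0, 0, 0, 0, 0.07, 0, -0.2, 0, 0, 0, 0, 0.1, 0, -0.26, 0, 0, 0, 0, 0.13, 0, -0.32, 0, 0, 0, 0, 0.155, 0, -0.38, 0, 0, 0, 0, 0.18, 0, -0.44, 0, 0, 0, 0, 0.205, 0, -0.49, 0.002, 0, 0, 0, 0.225, 0, -0.52, 0.002, 0, 0, 0, 0.238, 0])

```text
time_s: 9.02
eef_pos: [0.5659, -0.2686, 0.2082]
tcp_rot: [[0.539, 0.842, -0.003], [0.842, -0.539, 0.001], [-0.001, -0.003, -1.0]]
ft_force: [0.3, 0.1, -2.7]
grip_width: 0.0135
finger_force: 30.0
```

```bash
python3 mv.py .5672 -.2749 .208 -32.4
```

```text
9.0167 [ 0.56591336 -0.26862807  0.20816548] -32.598225557983234 [ 0.26169301  0.1127707  -2.67831648] 0.01351320077906821
[-0.0092  0.0089  0.0003 -0.0014  0.0003 -0.0017]
```

Emit:
play_rows(increments=[-0.009, 0.009, 0, -0.001, 0, -0.002, 0, -0.009, 0.009, 0, -0.001, 0, -0.002, 0, -0.009, 0.009, 0, -0.001, 0, -0.002, 0])

```text
time_s: 9.27
eef_pos: [0.5686, -0.2714, 0.2094]
tcp_rot: [[0.531, 0.847, 0.001], [0.847, -0.531, 0.0], [0.001, 0.001, -1.0]]
ft_force: [0.3, 0.2, -2.3]
grip_width: 0.0138
finger_force: 30.0
```

```bash
python3 - <<'E'
from rig import eyes
import numpy as np
for n in ['scene']:
    p,d=eyes.read_camera(n);c=eyes.get_calibration(n)
    np.savez(n+'0.npz',p=p,d=d,K=c['intrinsics'],T=c['cam_to_world'])
from h import *
P,p=cloud('scene');sat=cv2.cvtColor(p,cv2.COLOR_BGR2HSV)[...,1]
def get(lo,hi):
    m=(P[...,0]>.45)&(P[...,0]<.68)&(P[...,1]>-.39)&(P[...,1]<-.16)&(P[...,2]>lo)&(P[...,2]<hi)&(sat<110);return P[m]
q=get(.18,.198);t=np.median(q[:,2]);q=q[abs(q[:,2]-t)<.005];print('riser',t,rect(q))
q=get(.094,.107);print('planter',len(q),rect(q))
cv2.imwrite('pics/s2.png',cv2.resize(p[80:260,90:310],None,fx=3,fy=3))
E
python3 mv.py .5672 -.2749 .208 -32.4
```

```text
riser 0.1900308467812868 (array([ 568.9, -270.4]), array([140.2,  94.3]), -32.2)
planter 403 (array([ 572.1, -264.7]), array([140. ,  71.1]), -31.8)
9.3167 [ 0.56877399 -0.27097821  0.209652  ] -32.035003696848825 [-0.67038963  0.94685788 -2.6386449 ] 0.01349847204120815
[-0.0083  0.0015  0.0033  0.0004 -0.0004  0.0032]
```

View pics/s2.png

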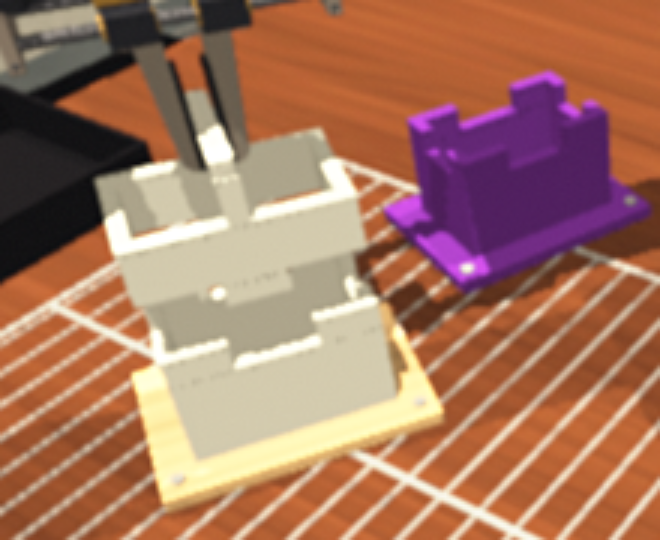

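Riser hangs level above the planter, aligned lengthwise, about 5 mm off; I'll correct that and descend.

Emit:
play_rows(increments=[-0.009, 0, 0, 0, 0, 0.003, 0, -0.009, 0, 0.01, 0, 0, 0.003, 0, -0.009, 0, 0.02, 0, 0, 0.003, 0, -0.009, 0, 0.03, 0, 0, 0.003, 0, -0.009, 0, 0.04, 0, 0, 0.003, 0, -0.009, 0, 0.05, 0, 0, 0.003, 0, -0.009, 0, 0.055, 0, 0, 0.003, 0, -0.009, 0, 0.055, 0, 0, 0.003, 0])

```text
time_s: 9.98
eef_pos: [0.5658, -0.2761, 0.1814]
tcp_rot: [[0.537, 0.844, 0.0], [0.844, -0.537, 0.0], [0.0, 0.0, -1.0]]
ft_force: [0.7, -0.2, -1.9]
grip_width: 0.0138
finger_force: 30.0
```

```bash
python3 mv.py .5666 -.2749 .162 -32.4
```

```text
9.9833 [ 0.56577732 -0.27605305  0.18141329] -32.484856905734055 [ 0.74101188 -0.18348551 -1.88807549] 0.013808408121463719
[ 0.0028  0.0001  0.0388  0.0001 -0.0001 -0.0007]
```

Emit:
play_rows(increments=[0.002, 0, 0, 0, 0, 0, 0, 0.002, 0, 0.008, 0, 0, 0, 0, 0.002, 0, 0.014, 0, 0, 0, 0, 0.002, 0, 0.02, 0, 0, 0, 0, 0.002, 0, 0.026, 0, 0, 0, 0, 0.002, 0, 0.03, 0, 0, 0, 0, 0.002, 0, 0.032, 0, 0, 0, 0, 0.002, 0, 0.034, 0, 0, 0, 0, 0.002, 0, 0.036, 0, 0, 0, 0, 0.002, 0, 0.036, 0, 0, 0, 0])

```text
time_s: 10.82
eef_pos: [0.5668, -0.2756, 0.1645]
tcp_rot: [[0.537, 0.844, 0.002], [0.844, -0.537, -0.001], [0.0, 0.002, -1.0]]
ft_force: [-0.5, 0.7, -2.4]
grip_width: 0.0138
finger_force: 30.0
```

Emit:
play_rows(increments=[0, 0, 0.002, 0, 0, 0, 0, 0, 0, 0.004, 0, 0, 0, 0, 0, 0, 0.004, 0, 0, 0, 0])

```text
time_s: 11.07
eef_pos: [0.5667, -0.2756, 0.1624]
tcp_rot: [[0.537, 0.844, 0.001], [0.844, -0.537, -0.001], [0.0, 0.002, -1.0]]
ft_force: [-0.0, 0.2, -3.3]
grip_width: 0.0133
finger_force: 30.0
```

Emit:
play_rows(increments=[0, 0, 0.001, 0, 0, 0, 0, 0, 0, 0.002, 0, 0, 0, 0, 0, 0, 0.003, 0, 0, 0, 0, 0, 0, 0.003, 0, 0, 0, 0])

```text
time_s: 11.4
eef_pos: [0.5669, -0.2757, 0.1614]
tcp_rot: [[0.537, 0.844, 0.002], [0.844, -0.537, -0.001], [-0.0, 0.002, -1.0]]
ft_force: [-0.4, -0.5, -2.1]
grip_width: 0.0133
finger_force: 30.0
```

Emit:
play_rows(increments=[0, 0, 0.001, 0, 0, 0, 0, 0, 0, 0.002, 0, 0, 0, 0, 0, 0, 0.003, 0, 0, 0, 0, 0, 0, 0.003, 0, 0, 0, 0])

```text
time_s: 11.73
eef_pos: [0.5669, -0.2757, 0.1613]
tcp_rot: [[0.537, 0.844, 0.002], [0.844, -0.537, -0.002], [-0.0, 0.003, -1.0]]
ft_force: [-3.7, 2.5, 7.2]
grip_width: 0.0137
finger_force: 30.0
```

```bash
cat > chk.py <<'E'
from rig import eyes
import numpy as np,sys
p,d=eyes.read_camera('scene');c=eyes.get_calibration('scene')
np.savez('scene0.npz',p=p,d=d,K=c['intrinsics'],T=c['cam_to_world'])
from h import *
P,p=cloud('scene');sat=cv2.cvtColor(p,cv2.COLOR_BGR2HSV)[...,1]
m=(P[...,0]>.45)&(P[...,0]<.68)&(P[...,1]>-.39)&(P[...,1]<-.16)&(P[...,2]>.135)&(P[...,2]<.155)&(sat<110);q=P[m]
t=np.percentile(q[:,2],70);q=q[abs(q[:,2]-t)<.005];print('walltop',t,rect(q),np.linalg.lstsq(np.c_[q[:,:2],np.ones(len(q))],q[:,2],rcond=None)[0])
cv2.imwrite(sys.argv[1],cv2.resize(p[80:260,90:310],None,fx=3,fy=3))
E
python3 chk.py pics/s3.png
```

```text
walltop 0.14343043524127497 (array([ 566.9, -274.8]), array([140. ,  94.4]), -32.7) [-3.58388850e-04  1.21328013e-04  1.42848493e-01]
```

Contact is at the expected height, with the wall top at about 0.143 and level. Releasing and retreating.

Emit:
play_rows(increments=[0, 0, 0, 0, 0, 0, 50, 0, 0, 0, 0, 0, 0, 50, 0, 0, 0, 0, 0, 0, 50, 0, 0, 0, 0, 0, 0, 50, 0, 0, 0, 0, 0, 0, 50, 0, 0, 0, 0, 0, 0, 50, 0, 0, 0, 0, 0, 0, 50])

```text
time_s: 12.37
eef_pos: [0.5668, -0.2756, 0.1595]
tcp_rot: [[0.537, 0.844, 0.002], [0.844, -0.537, -0.001], [0.0, 0.002, -1.0]]
ft_force: [1.2, -0.2, -0.3]
grip_width: 0.05
finger_force: 0.0
```

Emit:
play_rows(increments=[0, 0, -0.02, 0, 0, 0, 50, 0, 0, -0.06, 0, 0, 0, 50, 0, 0, -0.1, 0, 0, 0, 50, 0, 0, -0.15, 0, 0, 0, 50, 0, 0, -0.2, 0, 0, 0, 50, 0, 0, -0.24, 0, 0, 0, 50, 0, 0, -0.24, 0, 0, 0, 50, 0, 0, -0.24, 0, 0, 0, 50])

```text
time_s: 13.03
eef_pos: [0.5673, -0.2759, 0.2815]
tcp_rot: [[0.537, 0.844, 0.005], [0.844, -0.537, -0.003], [-0.0, 0.006, -1.0]]
ft_force: [-0.0, -1.3, -0.9]
grip_width: 0.0502
finger_force: 0.0
```

```bash
python3 chk.py pics/s4.png
```

```text
walltop 0.14341787736265274 (array([ 567.1, -274.7]), array([140.3,  94.5]), -32.4) [-0.00104484 -0.00152991  0.14279555]
```

View pics/s4.png

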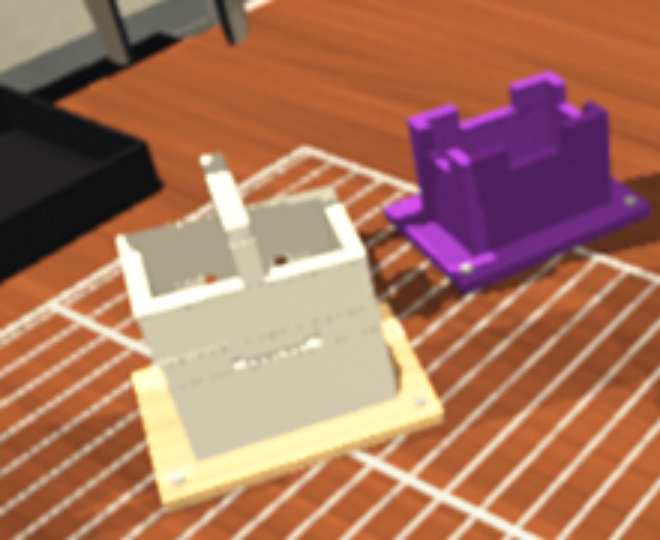

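The riser sits flush and level on the planter with its lugs in the notches, and the gripper is well clear.

```bash
python3 -c "
from rig import manip;print(manip.close_job())"
```

```text
the job is handed in; nothing more can be done
None
```

The long riser is seated level and fully down on the planter with its lugs in the notches, released and handed in at about 13 s; the first grip was too shallow, so I set the riser back down and regripped it, and the square riser was left alone.

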